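# Square a plate against the stop pins and weigh it down

### The job

The drilled graphite plate lies askew on the soldering slab. Without lifting it, turn it square by gently pushing its free near corner while the diagonally opposite corner bears on the single heel pin at its side, and press its far edge firmly home (about 10 N) against both stop pins. Then take the square steel block out of the crate and lay it softly, flat, on the middle of the plate as a hold-down weight, leaving the plate flush on the stop pins with its corner at the heel pin, and all other things where they are.

Things in the scene. Friction and masses are not known exactly. Their poses are not given: they have to be found in the camera images.
- board: fixed pale firebrick slab, 270 x 250 mm, 30 mm thick, on the table. Origin: centre of its underside; top at z = 30 mm; x points from its robot side to its pin side, y to the left. It may be yawed up to 0.35 rad.
- heel: fixed upright bright steel pin, 16 mm diameter, standing 32 mm above the slab. Origin: on its axis at the slab's top. At (71, 58) mm in the slab's frame: the single pin at the plate's left side, on which the corner bears while the plate turns. Its side towards the plate is at y = 50 mm in the slab's frame.
- pin_r: the right one of the two stop pins, at (95, -32) mm in the slab's frame. The sides of both that face the robot lie at x = 87 mm in the slab's frame.
- pin_l: the left one of the two stop pins across the slab's far side, same size as heel, origin alike, at (95, 32) mm in the slab's frame
- plate: loose drilled dark graphite plate, 130 x 100 x 18 mm, 0.3 to 0.55 kg, flat on the slab, too wide to grasp. Origin: underside, on its left (130 mm) edge 16 mm from the far left corner, where it bears on heel. It spans x -114 to +16, y -100 to 0 mm. Push +x at its corner (-114, -100); its x = 16 edge goes on the stop pins. Starts 0.4 to 0.7 rad clockwise (from above) of square; slides at 1 to 5 N.
- plate_edge (a point): middle of the plate's far (x = 16 mm) edge, on the underside. The plate is square when its axes are parallel to the slab's; it starts up to 10 mm short of the heel pin, and when pushed freely at the corner it first swings its far left corner left onto that pin. A push may leave a small gap at one stop pin; a 10 N push oppopoint that pin closes it.
- plate_mid (a point): centre of the plate's upper face
- crate: fixed open plywood crate, 210 (x) x 250 (y) x 45 mm high, walls and floor 6 mm. Origin: centre of its underside.
- block: loose solid square steel block, 100 x 32 x 32 mm, about 0.6 to 0.85 kg, in the crate, its length along its x. Origin: centre of its underside. At least 25 mm are free on either side of its middle.
- rod: loose round steel rod, 30 mm diameter, 100 mm long, in the crate: not wanted. Origin on its underside at mid-length.
- flat: loose flat steel bar, 100 x 34 x 14 mm, in the crate: not wanted. Origin: centre of its underside.
- bar: loose slim dark rod, 16 mm diameter, 160 mm long, lying across the crate's far end: not wanted. Origin on its underside at mid-length.
- band: loose thin steel ring, 50 mm diameter, 14 mm high, standing flat on the slab's near right corner: leave alone. Origin: centre of its underside.
- holder: loose weighted wire holder (a steel cylinder on bent legs, 160 mm long, 65 mm high) to the left of the slab: leave alone. Origin: on the table under its cylinder.
- jar: loose white plastic jar, 60 mm diameter, 60 mm high, beyond the slab: leave alone. Origin: centre of its underside.
- pliers: loose dark pliers, 165 mm long, lying beyond the slab: leave alone. Origin: on the table under the pivot.
- hammer: loose hammer, 240 mm long, lying on the left near the robot: leave alone. Origin: on its underside.

How it is judged:
On the way, in this order (a step that is already met when the one before it is completed fails the run):
1. the still askew plate (more than 0.1 rad from square) bears on the heel pin as it turns (contact force between plate and heel above 0.2 N and angle between the x axis of plate and the x axis of board, either way round above 0.1 rad), for 0.1 s.
2. the squared plate is pressed home on the stop pins, with at least 1.5 N on one or other of them ((contact force between plate and pin_l above 1.5 N or contact force between plate and pin_r above 1.5 N) and angle between the x axis of plate and the x axis of board, either way round below 0.03 rad and x of plate_edge in the frame of board above 0.0845 m), for 0.2 s.
3. the block lies on the plate (contact force between block and plate above 3 N and horizontal distance between block and plate_mid below 0.025 m), for 0.2 s.
At the end, for the whole second after the job is handed in: Plate flat on the slab, square within 0.03 rad, middle of its far edge within 2.5 mm of the stop pins' line, its left edge within 8 mm of the heel pin; block lying flat on it, same side up as in the crate, within 25 mm of its middle; both at rest (angle between the x axis of plate and the x axis of board, either way round below 0.03 rad and x of plate_edge in the frame of board above 0.0845 m and y of plate in the frame of board between 0.042 and 0.053 m and z of plate in the frame of board below 0.033 m and angle between plate's own z axis and vertical below 0.05 rad and horizontal distance between block and plate_mid below 0.025 m and z of block in the frame of plate between 0.015 and 0.021 m and angle between block's own z axis and vertical below 0.06 rad and linear speed of each of block, plate below 0.01 m/s); the robot touches nothing.
It fails at once if the plate is lifted or tipped (8 mm or 0.15 rad) (z of plate in the frame of board above 0.038 m or angle between plate's own z axis and vertical above 0.15 rad).
It fails at once if the plate is pushed with more than 30 N (contact force between the fingers and plate above 30 N).
It fails at once if the block hits the plate with more than 50 N (contact force between block and plate above 50 N).
It fails at once if a part left in the crate is moved more than 40 mm (distance of any of rod, flat, bar from where it was at the start of the episode above 0.04 m).
It fails at once if the ring, holder, jar, pliers or hammer is moved more than 25 mm (distance of any of band, holder, jar, pliers, hammer from where it was at the start of the episode above 0.025 m).
It also fails if it takes over 72 s, if anything falls off the work surface, if the arm or the gripper's body presses on something with over 40 N, if the wrist force passes 120 N, or if a joint passes its speed limit or range.

### The arm

A 7-joint arm with a two-finger parallel gripper is mounted at the origin on the work surface. World frame = base frame: x ahead of the robot, y to its left, z up, the work surface at z = 0. Lengths are in m, angles in rad, forces in N, time in s.
With the tool pointing down it reaches from about 0.425 to 0.925 m from the base axis. Payload 6.8 kg.
Tool frame: the origin (TCP) lies at the very end of the fingers, on their centre line; the grasp point (between the pads) lies 19 mm behind it; z points along the fingers, y is the line along which they close (so a half turn about z gives the same grasp; the last joint's range is limited). The gripper opens to 85 mm and grips with 20 to 120 N. Pads are 22 mm wide; open, the fingers measure 114 mm over their backs; the gripper's body (76 mm by 85 mm) begins 54 mm behind the grasp point. The pads swing forward as they close: fully open they stand 13 mm farther back than shut.
Start: joints at [1.125, 0.477, 0.022, 1.555, -0.011, 1.109, -0.083], TCP at [0.224, -0.637, 0.231] pointing down, gripper open.
Joint ranges: [-2.96, 2.96], [-0.34, 2.1], [-1.41, 1.46], [0.24, 2.44], [-1.37, 4.51], [0.17, 1.92], [-2.96, 2.96]. Speed limits (rad/s): [2.39, 2.39, 3.14, 3.14, 3.14, 3.14, 3.14].

### API

Orientations are given as a unit quaternion [w, x, y, z].
In Python, from station import bot gives the robot as it stands.
- The arm moves only by the tool advance, called after "Call:" as name(argument=value, ...), one argument or row to a line, values as JSON. Schema: {"type":"object","properties":{"deltas":{"type":"string"},"squeeze":{"type":"number"},"only":{"type":"string"},"quiet":{"type":"boolean"},"lines":{"type":"string"}},"required":["deltas"],"additionalProperties":false}. deltas is a string of 1 to 20 rows, parted by a bar, with the numbers parted by spaces; each row has 5 numbers: dx, dy, dz in a scale on which 1.0 is 1 m, then a turn about the tool's z in normalised numbers (1 is 90 degrees), then the opening from 0.0 (shut) to 1.0 (fully open); each row shifts and turns the commanded pose from where the row before left it, along the tool's axes as they then stand; what a row does not reach is not made up. A row lasts 1/10 s, in which the tool goes at most 0.05 m and 0.15 rad, less where a joint would pass 70% of its speed; a pose out of reach is approached as far as the arm can. The fingers move at their own pace and stop on an object; squeeze is the grip in N (left out, the last holds). Time passes only in rows, so rows that do not move let the fingers close. The tool returns the time, the measured TCP pose, the force, the opening and the grip force at its end. only (a regular expression) keeps the lines of the reply that match it, lines (a string "A,B") keeps lines A to B, and quiet returns only ok. Shift and turn numbers lie between -1 and 1, and a call with a number outside is refused. Input that does not fit is refused with a message, and nothing moves.
- bot.get_obs(): the state, without advancing time (a new reading comes with each control period).
- bot.read_camera(name): name is "scene" or "top"; returns the picture (420x560x3 uint8, blue, green, red); there is no depth.
- bot.camera_info(name): a dict with "vertical_fov" (degrees; the focal length in pixels is half the picture's height over the tangent of half this angle, whatever the lens; pixels are square), "cx", "cy" (the principal point, pixels), "view" (4x4, takes a point from world to camera coordinates). Camera axes: x right, y up, looking along -z (the intrinsics and any distortion apply to the point x, -y, -z); pixel columns grow to the right and rows downward; lengths in m; the calibration is good to about 2 mm. A picture is of the moment at which its call begins. camera_info takes no time and is no camera call.
- bot.hand_in(): hands the job in; it is judged then, once.
The state is a dict: "t": time; "q": joint angles; "joint_vel": joint speeds; "joint_torque": joint torques, N m; "eef_pos": TCP position; "tool_rot": TCP orientation; "contact_force": force on the tool from outside, world axes, zero at the start; "torque": the same for the moment, N m; "gripper_width": opening from 0.0 (shut) to 1.0 (fully open); "grasp_force": force on a finger pad.
Only numpy, scipy, OpenCV 4.12 (cv2) and the standard library are available. Lean on these libraries where they do the work, as an engineer would, in place of code of your own. Each camera call takes 0.05 s, during which the arm holds its last target. There are 200 camera calls.

## Working session

There is one attempt and no reset: what is moved stays moved. The work goes in short steps, Python scripts to look and compute and a tool call to move; the robot and the scene stay as the last step left them, time stands still between calls to the robot, and variables do not carry over. Pictures are saved under pics/ and viewed, at most 10 in all, crops included, and the job is handed in when it is done.

```bash
ls; mkdir -p pics; python3 - <<'E'
from station import bot
import cv2
for n in("scene","top"):
    cv2.imwrite(f"pics/{n}0.png",bot.read_camera(n)); i=bot.camera_info(n); print(n,i)
o=bot.get_obs(); print(o)
E
```

```text
pics
station.py
scene {'vertical_fov': 47.62586734813917, 'cx': 279.900950198812, 'cy': 214.61132020894954, 'view': array([[ 0.72788112,  0.6855198 ,  0.01586432, -0.40484524],
       [-0.45200983,  0.46228707,  0.76287469,  0.19215213],
       [ 0.51563183, -0.56245291,  0.64635171, -1.70957407],
       [ 0.        ,  0.        ,  0.        ,  1.        ]])}
top {'vertical_fov': 53.03735243805515, 'cx': 288.39542498024895, 'cy': 217.07255741098584, 'view': array([[ 0.01810482, -0.99980912, -0.00734488,  0.0282182 ],
       [ 0.99677092,  0.01747405,  0.07837335, -0.55288861],
       [-0.07823005, -0.00874009,  0.99689702, -1.15970997],
       [ 0.        ,  0.        ,  0.        ,  1.        ]])}
{'t': 0.1, 'q': array([ 1.12489906,  0.47775142,  0.02234526,  1.55636195, -0.01149296,
        1.10927823, -0.08311202]), 'joint_vel': array([ 1.60670241e-03, -1.70802679e-03, -7.48446226e-05, -2.06768919e-03,
       -8.89452334e-04, -3.75167569e-04, -2.87818519e-04]), 'joint_torque': array([ 4.28752508e-03, -5.97756994e+01,  1.61373217e+00, -2.81950450e+01,
        1.28920359e-02,  5.10897866e-03, -5.83513696e-06]), 'eef_pos': array([ 0.22351012, -0.63635407,  0.23039624]), 'tool_rot': array([-8.10010576e-04,  9.85769424e-01,  1.68100998e-01, -2.04120867e-04]), 'contact_force': array([-0.01374426,  0.91160922,  0.48887156]), 'torque': array([-0.01148555, -0.02191311, -0.03065266]), 'grasp_force': 0.0, 'gripper_width': 0.9971776383849253}
```

View pics/top0.png

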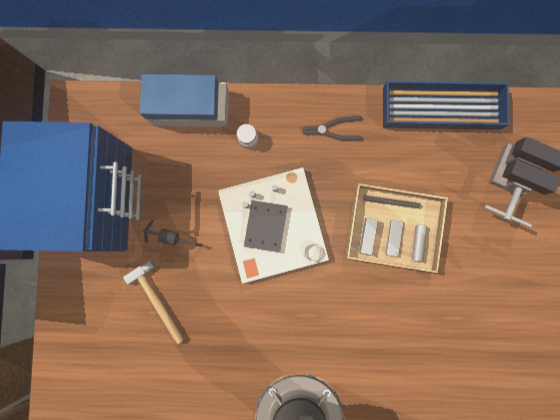

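View pics/scene0.png

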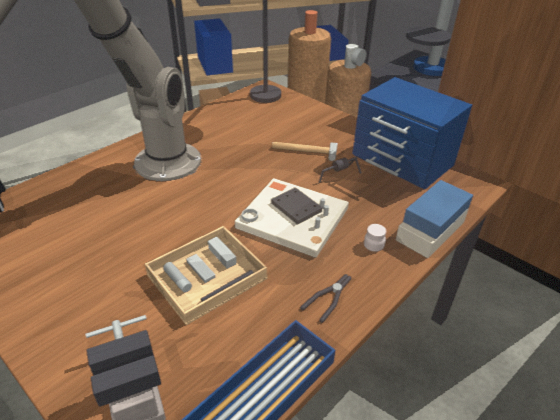

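```bash
python3 - <<'E'
import cv2
a=cv2.imread("pics/top0.png")
cv2.imwrite("pics/c1.png",cv2.resize(a[160:295,210:340],None,fx=4.4,fy=4.4,interpolation=cv2.INTER_CUBIC))
cv2.imwrite("pics/c2.png",cv2.resize(a[178:278,342:455],None,fx=5,fy=5,interpolation=cv2.INTER_CUBIC))
E
```

```text
(no output)
```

View pics/c1.png

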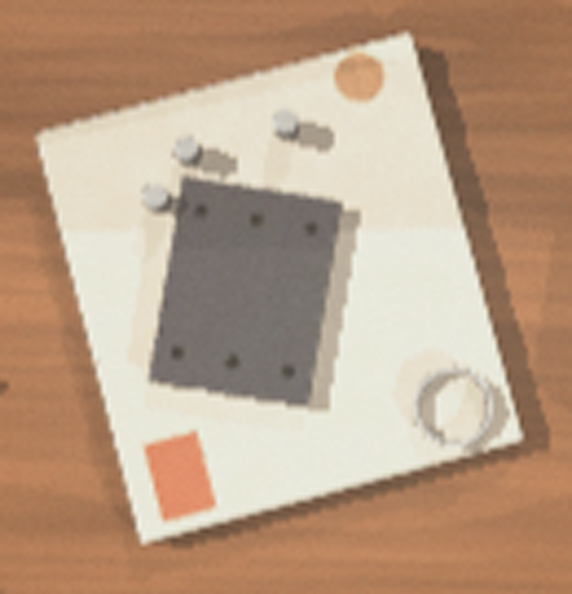

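View pics/c2.png

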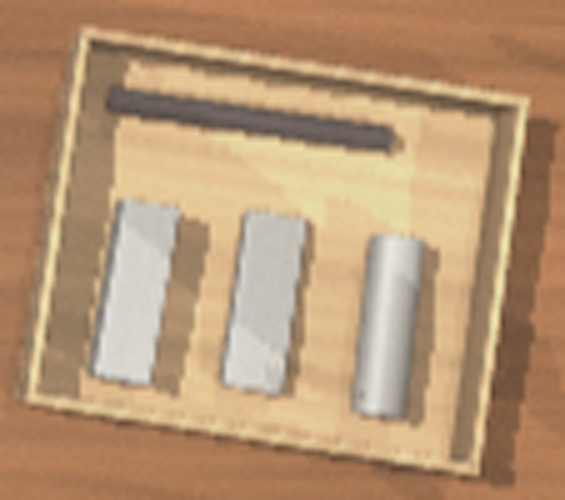

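```bash
cat >h.py <<'E'
import numpy as np
from station import bot
def w(px,z,name="top"):
    i=bot.camera_info(name);V=np.array(i["view"]);f=210/np.tan(np.radians(i["vertical_fov"])/2)
    px=np.atleast_2d(px).astype(float)
    d=np.c_[(px[:,0]-i["cx"])/f,-(px[:,1]-i["cy"])/f,-np.ones(len(px))]@V[:3,:3]
    c=-V[:3,:3].T@V[:3,3]
    return c+d*((z-c[2])/d[:,2])[:,None]
def proj(P,name="top"):
    i=bot.camera_info(name);V=np.array(i["view"]);f=210/np.tan(np.radians(i["vertical_fov"])/2)
    p=np.atleast_2d(P)@V[:3,:3].T+V[:3,3]
    return np.c_[i["cx"]-f*p[:,0]/p[:,2],i["cy"]+f*p[:,1]/p[:,2]]
def fit(loc,P):  # 2D rigid: world = R loc + t
    loc=np.array(loc,float);P=np.array(P)[:,:2];a=loc-loc.mean(0);b=P-P.mean(0)
    th=np.arctan2((a[:,0]*b[:,1]-a[:,1]*b[:,0]).sum(),(a*b).sum())
    R=np.array([[np.cos(th),-np.sin(th)],[np.sin(th),np.cos(th)]]);t=P.mean(0)-R@loc.mean(0)
    return th,t,P-(loc@R.T+t)
E
python3 - <<'E'
from h import *
np.set_printoptions(precision=4,suppress=True)
A=lambda p,s,o:np.array(p)/s+np.array(o)
o1=(210,160);o2=(342,178)
def do(n,l,p,s,o,z):
    P=w(A(p,s,o),z);th,t,r=fit(l,P);print(n,th,t,"res",r.round(4).tolist(),"sides",np.linalg.norm(np.diff(P,axis=0),axis=1))
    return th,t
th,t=do("slab",[[.135,.125],[.135,-.125],[-.135,-.125],[-.135,.125]],[(38,133),(410,35),(522,440),(143,543)],4.4,o1,.03)
do("pins",[[.071,.058],[.095,.032],[.095,-.032]],[(156,190),(187,145),(285,120)],4.4,o1,.062)
do("plate",[[.016,0],[.016,-.1],[-.114,-.1],[-.114,0]],[(183,178),(342,203),(309,407),(150,382)],4.4,o1,.048)
do("block",[[.05,.016],[.05,-.016],[-.05,-.016],[-.05,.016]],[(120,202),(180,206),(152,385),(93,377)],5,o2,.038)
do("crate",[[.105,.125],[.105,-.125],[-.105,-.125],[-.105,.125]],[(82,32),(528,100),(478,475),(25,402)],5,o2,.045)
E
```

```text
slab 0.2801985236036772 [0.5289 0.0799] res [[-0.0003, -0.0024], [-0.0022, 0.0018], [0.0009, 0.0022], [0.0015, -0.0016]] sides [0.2455 0.2669 0.2462]
pins 0.26029742922868115 [0.5304 0.0817] res [[0.001, -0.0008], [-0.0006, -0.0003], [-0.0004, 0.0011]] sides [0.0338 0.0626]
plate -0.13814052918683004 [0.579  0.1418] res [[-0.0005, 0.0005], [-0.0007, -0.0003], [0.0006, -0.0001], [0.0005, -0.0001]] sides [0.1008 0.1287 0.1   ]
block -0.1440429717693118 [ 0.5014 -0.1858] res [[-0.0021, 0.0005], [0.0009, -0.001], [0.001, -0.0001], [0.0002, 0.0006]] sides [0.0332 0.1    0.0326]
crate -0.14091026574143403 [ 0.5252 -0.262 ] res [[-0.0022, -0.0011], [-0.0007, 0.0009], [0.0015, 0.0008], [0.0014, -0.0006]] sides [0.2478 0.2077 0.2486]
```

Units first: turns go in shares of 90 degrees. So 0.059 rad / 1.5708 = 0.0376.

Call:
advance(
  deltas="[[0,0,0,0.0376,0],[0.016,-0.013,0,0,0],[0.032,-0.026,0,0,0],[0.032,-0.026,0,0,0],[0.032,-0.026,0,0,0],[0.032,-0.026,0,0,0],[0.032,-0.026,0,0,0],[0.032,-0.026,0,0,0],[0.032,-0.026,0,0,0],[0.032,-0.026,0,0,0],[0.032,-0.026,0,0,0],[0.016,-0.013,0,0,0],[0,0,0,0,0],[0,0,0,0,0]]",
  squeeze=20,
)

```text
refused: deltas: the value is not of type 'string' (schema: type "string"). Nothing was moved.
```

I used the wrong layout. The manual says rows parted by a bar, with the numbers parted by spaces; once more.

Call:
advance(
  deltas="0 0 0 0.0376 0 | 0.016 -0.013 0 0 0 | 0.032 -0.026 0 0 0 | 0.032 -0.026 0 0 0 | 0.032 -0.026 0 0 0 | 0.032 -0.026 0 0 0 | 0.032 -0.026 0 0 0 | 0.032 -0.026 0 0 0 | 0.032 -0.026 0 0 0 | 0.032 -0.026 0 0 0 | 0.032 -0.026 0 0 0 | 0.016 -0.013 0 0 0 | 0 0 0 0 0 | 0 0 0 0 0",
  squeeze=20,
)

```text
t: 1.5
eef_pos: [0.4595, -0.2989, 0.231]
tool_rot: [-0.0, 0.99, 0.139, -0.0]
contact_force: [-0.5, -0.3, 0.1]
gripper_width: -0.0
grasp_force: 0.0
```

Call:
advance(
  deltas="0.004 -0.0185 0 0 0 | 0.007 -0.0365 0 0 0 | 0.007 -0.0365 0 0 0 | 0.007 -0.0365 0 0 0 | 0.007 -0.0365 0 0 0 | 0.007 -0.0365 0 0 0 | 0.007 -0.0365 0 0 0 | 0.007 -0.0365 0 0 0 | 0.007 -0.0365 0 0 0 | 0.007 -0.0365 0 0 0 | 0.003 -0.018 0 0 0 | 0 0 0.03 0 0 | 0 0 0.04 0 0 | 0 0 0.04 0 0 | 0 0 0.03 0 0 | 0 0 0.02 0 0 | 0 0 0.01 0 0 | 0 0 0 0 0",
)

```text
t: 3.3
eef_pos: [0.4261, 0.07, 0.0604]
tool_rot: [0.0, 0.99, 0.138, -0.001]
contact_force: [0.5, -0.2, 0.4]
gripper_width: 0.005
grasp_force: 0.0
```

```bash
python3 - <<'E'
from h import *
import cv2
a=bot.read_camera("top")
cv2.imwrite("pics/c3.png",cv2.resize(a[160:295,210:340],None,fx=4.4,fy=4.4,interpolation=cv2.INTER_CUBIC))
b=bot.read_camera("scene")
cv2.imwrite("pics/s3.png",cv2.resize(b[160:270,220:370],None,fx=5,fy=5,interpolation=cv2.INTER_CUBIC))
E
```

```text
(no output)
```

View pics/s3.png

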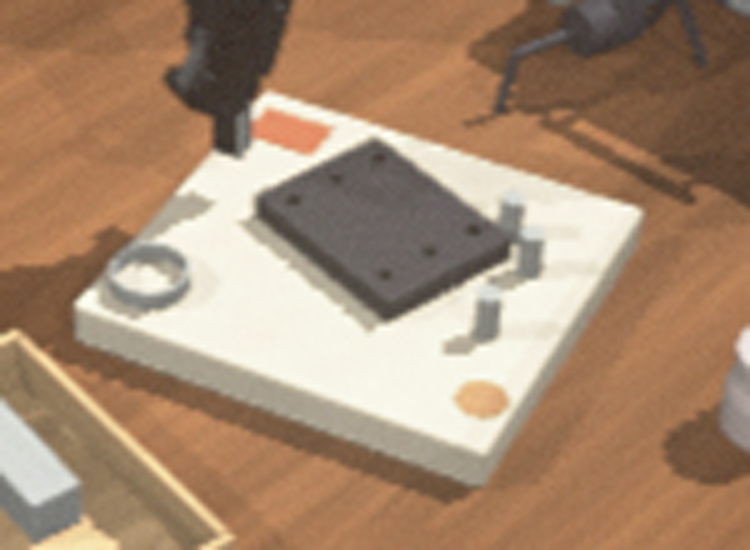

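Call:
advance(
  deltas="0 0 0.01 0 0 | 0 0 0.01 0 0 | 0 0 0.003 0 0 | 0 0 0 0 0 | 0.002 0 0 0 0 | 0.002 0 0 0 0 | 0.002 0 0 0 0 | 0.002 0 0 0 0 | 0.002 0 0 0 0 | 0.0018 0.0008 0 0 0 | 0.0018 0.0008 0 0 0 | 0.0018 0.0008 0 0 0 | 0.0018 0.0008 0 0 0 | 0 0 0 0 0",
)

```text
t: 4.8
eef_pos: [0.444, 0.0728, 0.0382]
tool_rot: [0.0, 0.99, 0.139, -0.0]
contact_force: [-1.1, 0.7, 0.3]
gripper_width: -0.003
grasp_force: 0.2
```

Call:
advance(
  deltas="0.0018 0.0008 0 0 0 | 0.0018 0.0008 0 0 0 | 0.0018 0.0008 0 0 0 | 0.0018 0.0008 0 0 0 | 0.0018 0.0008 0 0 0",
)

```text
t: 5.3
eef_pos: [0.454, 0.0714, 0.0382]
tool_rot: [0.0, 0.99, 0.139, -0.0]
contact_force: [-3.6, -1.4, 0.5]
gripper_width: 0.002
grasp_force: 2.2
```

```bash
python3 - <<'E'
from h import *
import cv2
a=bot.read_camera("top")
cv2.imwrite("pics/c4.png",cv2.resize(a[160:295,210:340],None,fx=4.4,fy=4.4,interpolation=cv2.INTER_CUBIC))
E
```

```text
(no output)
```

View pics/c4.png

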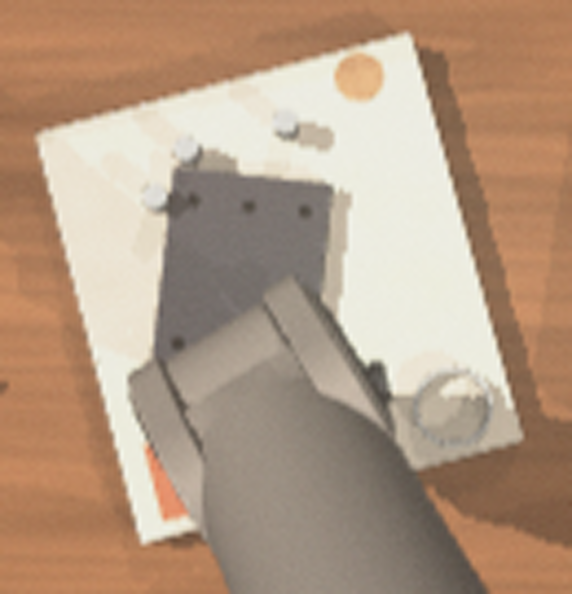

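Call:
advance(
  deltas="0.0018 0.0007 0 0 0 | 0.0018 0.0007 0 0 0 | 0.0018 0.0007 0 0 0 | 0.0018 0.0006 0 0 0 | 0.0018 0.0006 0 0 0 | 0 0 0 0 0",
)

```text
t: 5.95
eef_pos: [0.4581, 0.0696, 0.0374]
tool_rot: [0.001, 0.99, 0.139, -0.005]
contact_force: [-16.3, -2.7, 12.8]
gripper_width: 0.001
grasp_force: 8.0
```

```bash
python3 - <<'E'
from h import *
import cv2
a=bot.read_camera("top")
b=bot.read_camera("scene")
x=cv2.resize(a[170:245,235:315],None,fx=5,fy=5,interpolation=cv2.INTER_CUBIC);y=cv2.resize(b[170:245,230:310+0],None,fx=5,fy=5,interpolation=cv2.INTER_CUBIC)
cv2.imwrite("pics/c5.png",cv2.hconcat([x,y])); print(x.shape,y.shape)
E
```

```text
(375, 400, 3) (375, 400, 3)
```

View pics/c5.png

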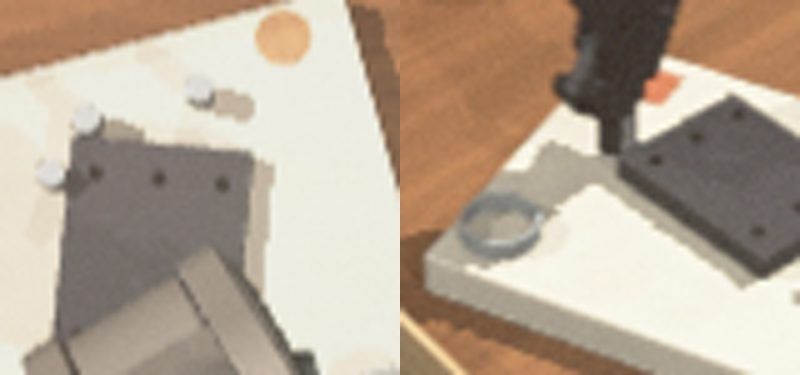

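Call:
advance(
  deltas="-0.004 0 -0.001 0 0 | -0.003 0 0 0 0 | 0 0 0 0 0",
)

```text
t: 6.35
eef_pos: [0.4578, 0.0693, 0.0397]
tool_rot: [-0.0, 0.99, 0.139, 0.001]
contact_force: [-0.3, -0.2, -0.3]
gripper_width: -0.001
grasp_force: 0.7
```

```bash
python3 - <<'E'
from h import *
np.set_printoptions(precision=4,suppress=True)
P=w(np.array([(73,138),(252,155)])/5+[235,170],.048)
th,t,r=fit([[.016,0],[.016,-.1]],P)
c,s=np.cos(.278),np.sin(.278);B=np.array([[c,s],[-s,c]])
print(th,th-.278,r[0],"origin in slab",B@(t-[.529,.080]))
R=np.array([[np.cos(th),-np.sin(th)],[np.sin(th),np.cos(th)]])
for l in([.016,0],[.016,-.1],[-.114,-.1]):print(l,B@(R@l+t-[.529,.08]))
o=bot.get_obs();print("finger",B@(o["eef_pos"][:2]-[.529,.08]))
E
```

```text
-0.07799657167097462 -0.35599657167097465 [-0.     -0.0004] origin in slab [0.0736 0.0491]
[0.016, 0] [0.0886 0.0435]
[0.016, -0.1] [ 0.0537 -0.0502]
[-0.114, -0.1] [-0.0681 -0.0049]
finger [-0.0714  0.0093]
```

In the tool's units: 0.12 rad / 1.5708 = 0.0764.

Call:
advance(
  deltas="-0.005 0 0 0 0 | 0 0 0 0.0764 0 | 0 0 0 0.0764 0 | 0 0 0 0.0738 0 | 0.002 0 0 0 0 | 0.002 0 0 0 0 | 0.0015 0 0 0 0 | 0 0 0 0 0",
)

```text
t: 7.15
eef_pos: [0.4578, 0.0672, 0.0393]
tool_rot: [-0.0, 0.999, -0.038, 0.0]
contact_force: [-0.1, -0.2, 0.4]
gripper_width: -0.002
grasp_force: 0.0
```

Call:
advance(
  deltas="0.0016 0.0019 0 -0.0115 0 | 0.0015 0.0019 0 -0.0115 0 | 0.0015 0.0019 0 -0.0115 0 | 0.0015 0.0019 0 -0.0115 0",
)

```text
t: 7.55
eef_pos: [0.4626, 0.0591, 0.0392]
tool_rot: [0.0, 1.0, -0.002, -0.001]
contact_force: [-1.7, 0.5, 1.3]
gripper_width: -0.001
grasp_force: 1.2
```

In the tool's units: -0.018 rad / 1.5708 = -0.0115.

Call:
advance(
  deltas="0.0015 0.0019 0 -0.0115 0 | 0.0015 0.0019 0 -0.0115 0 | 0.0015 0.0019 0 -0.0115 0 | 0.0015 0.0019 0 -0.0115 0 | 0 0 0 0 0",
)

```text
t: 8.05
eef_pos: [0.4684, 0.0511, 0.0391]
tool_rot: [0.0, 0.999, 0.034, -0.001]
contact_force: [-4.6, -1.1, 3.5]
gripper_width: 0.001
grasp_force: 2.4
```

```bash
python3 - <<'E'
from h import *
import cv2
a=bot.read_camera("top")
b=bot.read_camera("scene")
x=cv2.resize(a[170:245,235:315],None,fx=5,fy=5,interpolation=cv2.INTER_CUBIC);y=cv2.resize(b[170:245,250:330],None,fx=5,fy=5,interpolation=cv2.INTER_CUBIC)
cv2.imwrite("pics/c6.png",cv2.hconcat([x,y]))
E
```

```text
(no output)
```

View pics/c6.png

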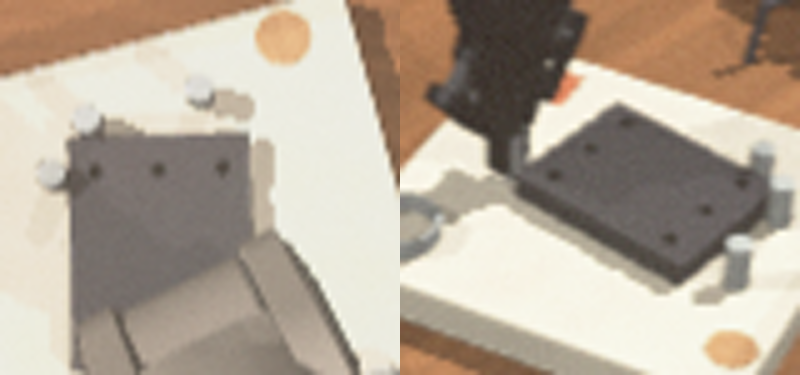

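In the tool's units: -0.014 rad / 1.5708 = -0.0089.

Call:
advance(
  deltas="0.0017 0.0017 -0.0002 -0.0089 0 | 0.0017 0.0017 -0.0002 -0.0089 0 | 0.0017 0.0017 -0.0002 -0.0089 0 | 0.0017 0.0017 -0.0002 -0.0089 0 | 0.0017 0.0017 0 -0.0089 0 | 0.0017 0.0017 0 -0.0089 0",
)

```text
t: 8.75
eef_pos: [0.4769, 0.0408, 0.0391]
tool_rot: [0.001, 0.997, 0.075, -0.004]
contact_force: [-11.1, -2.4, 7.4]
gripper_width: 0.004
grasp_force: 5.8
```

Call:
advance(
  deltas="0.0017 0.0016 0 -0.0089 0 | 0.0017 0.0015 0 -0.0089 0 | 0.0017 0.0015 0 -0.0089 0 | 0.0017 0.0015 0 -0.0089 0",
)

```text
t: 9.15
eef_pos: [0.4815, 0.0357, 0.0389]
tool_rot: [0.002, 0.995, 0.103, -0.007]
contact_force: [-20.4, -1.8, 17.9]
gripper_width: 0.004
grasp_force: 10.5
```

```bash
python3 - <<'E'
from h import *
import cv2
a=bot.read_camera("top")
b=bot.read_camera("scene")
x=cv2.resize(a[170:245,235:315],None,fx=5,fy=5,interpolation=cv2.INTER_CUBIC);y=cv2.resize(b[170:245,250:330],None,fx=5,fy=5,interpolation=cv2.INTER_CUBIC)
cv2.imwrite("pics/c7.png",cv2.hconcat([x,y]))
E
```

```text
(no output)
```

View pics/c7.png

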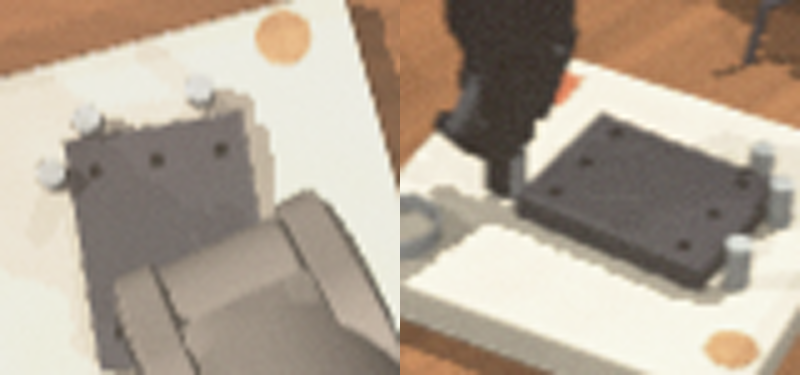

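Call:
advance(
  deltas="-0.004 0 -0.001 0 0 | -0.003 0 0 0 0 | 0 0 0 0 0",
)

```text
t: 9.55
eef_pos: [0.4819, 0.0362, 0.0413]
tool_rot: [0.0, 0.995, 0.103, 0.001]
contact_force: [-1.3, -1.4, -0.2]
gripper_width: 0.003
grasp_force: 0.7
```

```bash
cat >edge.py <<'E'
from h import *
import cv2
def edge(deb=None):
    a=bot.read_camera("top"); g=cv2.cvtColor(a,cv2.COLOR_BGR2GRAY).astype(float)
    # far edge: per column, walking down from bright slab; left edge: per row from bright slab
    s=cv2.resize(g[180:240,240:300],None,fx=4,fy=4,interpolation=cv2.INTER_CUBIC)
    return a,s
E
python3 - <<'E'
from edge import *
a,s=edge(); cv2.imwrite("pics/c8.png",a)
print(s[::8,::8].astype(int)[:22])
E
```

```text
[[135 132 134 132 130 128 130 184 197 230 231 226 223 222 220 233 233 235
  235 235 234 235 234 229 189 194 190 194 206 235]
 [133 128 123 154 177 210 225 232 232 230 232 227 224 226 228 230 235 234
  234 234 235 234 235 234 223 204 197 196 233 235]
 [158 203 219 230 234 233 232 232 232 234 233 235 235 229 229 230 231 233
  234 234 234 235 234 235 234 235 233 234 234 234]
 [225 220 220 227 233 234 234 234 235 234 235 235 234 234 231 229 219 220
  220 233 236 234 235 234 234 235 234 235 235 234]
 [227 226 227 227 229 234 234 235 234 235 234 235 234 234 236 231 227 221
  224 189 195 219 230 235 234 234 235 233 235 235]
 [227 227 227 227 227 229 232 233 234 234 234 233 233 233 229 231 210 171
  162 144 176 183 180 224 235 234 234 235 235 235]
 [228 227 227 228 228 217 219 222 230 232 230 229 228 229 228 232 226 191
  154 157 145 145 172 221 234 235 235 235 234 235]
 [228 227 228 229 229 212 216 222 156 179 211 229 223 223 223 171 157 131

[... 1101 characters left out ...]
111 112 111 114 112 114
  114 112 111 112 119 122 188 181 186 148 137 146]
 [230 217 219 220 222 184 111 113 113 113 113 113 113 113 112 114 112 113
  112 113 112 113 116 117 178 162 136 146 151 151]
 [221 222 220 224 224 175 114 111 113 114 111 113 115 112 115 110 111 113
  111 113 112 111 114 116 148 134 136 152 152 151]
 [228 220 222 227 229 221 108 114 115 114 112 111 114 112 111 112 114 117
  110 111 113 115 126 134 143 149 109 147 151 152]
 [228 226 228 228 228 224 125 112 114 112 112 112 115 113 113 111 110 117
  117 111 125 135 144 148 151 154 151 113 155 151]
 [228 229 228 228 229 224 137 113 113 114 112 114 112 112 113 114 110 114
  126 138 145 150 151 157 158 160 164 118 147 150]]
```

```bash
cat >edge.py <<'E'
from h import *
import cv2
def cross(v,th):  # first bright->dark subpixel crossing
    i=np.where((v[:-1]>th)&(v[1:]<=th))[0]
    return None if len(i)==0 else i[0]+(v[i[0]]-th)/(v[i[0]]-v[i[0]+1])
def line(P):
    vx,vy,x,y=cv2.fitLine(P[:,:2].astype(np.float32).reshape(-1,1,2),cv2.DIST_HUBER,0,1e-5,1e-5).ravel()
    n=np.array([-vy,vx]);r=np.abs((P[:,:2]-[x,y])@n);return np.array([vx,vy]),np.array([x,y]),r.max()
def edge(rows=range(214,238),cols=range(258,271)):
    a=bot.read_camera("top");g=cv2.cvtColor(a,cv2.COLOR_BGR2GRAY).astype(float)
    c,s=np.cos(.278),np.sin(.278);B=np.array([[c,s],[-s,c]])
    L=[(240+k,r) for r in rows if (k:=cross(g[r,240:280],165)) is not None]
    F=[(q,188+k) for q in cols if (k:=cross(g[188:215,q],150)) is not None]
    for n,p in(("left",L),("far",F)):
        d,m,r=line(w(np.array(p),.048));d=B@d;m=B@(m-[.529,.08])
        if n=="left":
            if d[0]<0:d=-d
            print("left yaw rel %.3f y@x=71: %.4f res %.4f n%d"%(np.arctan2(d[1],d[0]),m[1]+d[1]/d[0]*(.071-m[0]),r,len(p)))
        else:
            if d[1]<0:d=-d
            f=lambda y:m[0]+d[0]/d[1]*(y-m[1])
            print("far yaw rel %.3f x@y=0: %.4f x@+-32: %.4f %.4f res %.4f"%(np.arctan2(-d[0],d[1]),f(0),f(.032),f(-.032),r))
    o=bot.get_obs();print("finger slab",B@(o["eef_pos"][:2]-[.529,.08]),"z",o["eef_pos"][2],o["contact_force"].round(1))
    return a
E
python3 - <<'E'
from edge import *
edge()
E
```

```text
left yaw rel -0.077 y@x=71: 0.0519 res 0.0009 n24
far yaw rel -0.193 x@y=0: 0.0850 x@+-32: 0.0913 0.0788 res 0.0019
finger slab [-0.05731196 -0.02911702] z 0.04124086276924984 [-0.7 -0.9 -0.4]
```

In the tool's units: -0.009 rad / 1.5708 = -0.0057.

Call:
advance(
  deltas="0.001 0.0008 0 -0.0057 0 | 0.001 0.001 0 -0.0057 0 | 0.001 0.001 -0.0002 -0.0057 0 | 0.001 0.001 -0.0002 -0.0057 0 | 0.001 0.001 -0.0002 -0.0057 0",
)

```text
t: 10.15
eef_pos: [0.4859, 0.032, 0.0412]
tool_rot: [0.0, 0.992, 0.126, -0.002]
contact_force: [-4.0, -3.9, -0.3]
gripper_width: -0.003
grasp_force: 2.4
```

```bash
python3 - <<'E'
from edge import *
edge()
E
```

```text
left yaw rel -0.041 y@x=71: 0.0516 res 0.0007 n24
far yaw rel -0.117 x@y=0: 0.0864 x@+-32: 0.0901 0.0826 res 0.0013
finger slab [-0.05439642 -0.03474203] z 0.041184251244147096 [-3.3 -3.3 -1.1]
```

In the tool's units: -0.009 rad / 1.5708 = -0.0057.

Call:
advance(
  deltas="0.001 0.0008 -0.0002 -0.0057 0 | 0.001 0.0008 -0.0002 -0.0051 0 | 0.001 0.0006 -0.0002 -0.0051 0 | 0.001 0.0004 -0.0002 0 0 | 0 0 0 0 0",
)

```text
t: 10.7
eef_pos: [0.4891, 0.0288, 0.0413]
tool_rot: [0.001, 0.991, 0.137, -0.003]
contact_force: [-6.1, -6.7, -1.1]
gripper_width: 0.001
grasp_force: 3.7
```

```bash
python3 - <<'E'
from edge import *
edge()
E
```

```text
left yaw rel -0.010 y@x=71: 0.0512 res 0.0006 n24
far yaw rel -0.084 x@y=0: 0.0873 x@+-32: 0.0900 0.0846 res 0.0016
finger slab [-0.05247807 -0.03826412] z 0.041320383270325126 [-6.9 -5.8 -1.9]
```

Call:
advance(
  deltas="0.001 0 -0.0002 0 0 | 0.001 0 -0.0002 0 0 | 0.0005 0 0 0 0 | 0 0 0 0 0",
)

```text
t: 11.15
eef_pos: [0.4897, 0.0283, 0.0413]
tool_rot: [0.002, 0.991, 0.137, -0.005]
contact_force: [-9.2, -9.6, -0.1]
gripper_width: 0.0
grasp_force: 5.6
```

```bash
python3 - <<'E'
from edge import *
edge()
E
```

```text
left yaw rel 0.000 y@x=71: 0.0514 res 0.0006 n24
far yaw rel -0.088 x@y=0: 0.0879 x@+-32: 0.0907 0.0850 res 0.0016
finger slab [-0.05204526 -0.03889814] z 0.041240826777294966 [-9.7 -7.6 -0.6]
```

Call:
advance(
  deltas="0 0 0 0 0 | 0 0 0 0 0 | 0 0 0 0 0 | -0.004 0 0 0 0 | -0.004 0 0 0 0 | -0.003 0 0 0 0 | 0 -0.01 0 0 0 | 0 -0.014 0 0 0 | 0 -0.014 0 0 0 | 0 0 0 0 0 | 0.003 0 0 0 0 | 0.002 0 0 0 0 | 0.001 0 0 0 0 | 0.001 0 0 0 0 | 0 0 0 0 0",
)

```text
t: 12.7
eef_pos: [0.4787, 0.0666, 0.0426]
tool_rot: [0.0, 0.99, 0.138, -0.001]
contact_force: [-4.5, -0.6, 3.9]
gripper_width: 0.001
grasp_force: 2.4
```

```bash
python3 - <<'E'
from edge import *
edge()
E
```

```text
left yaw rel -0.801 y@x=71: 0.0096 res 0.0141 n24
far yaw rel -0.085 x@y=0: 0.0873 x@+-32: 0.0900 0.0845 res 0.0015
finger slab [-0.05207434  0.00088436] z 0.04254285328836217 [-5.5 -2.1  4. ]
```

Call:
advance(
  deltas="0.0008 0 -0.0005 0 0 | 0.0008 0 -0.0005 0 0 | 0.0006 0 -0.0003 0 0 | 0 0 0 0 0 | 0 0 0 0 0 | 0 0 0 0 0",
)

```text
t: 13.35
eef_pos: [0.4791, 0.0661, 0.043]
tool_rot: [0.001, 0.991, 0.137, -0.003]
contact_force: [-6.0, -2.9, -2.0]
gripper_width: 0.006
grasp_force: 3.3
```

Call:
advance(
  deltas="0.001 0 0 0 0 | 0.001 0 0 0 0 | 0.0005 0 0 0 0 | 0 0 0 0 0 | 0 0 0 0 0 | 0 0 0 0 0",
)

```text
t: 13.95
eef_pos: [0.4793, 0.066, 0.0427]
tool_rot: [0.002, 0.991, 0.137, -0.005]
contact_force: [-10.6, -3.7, 4.8]
gripper_width: -0.004
grasp_force: 6.2
```

Units first: turns go in shares of 90 degrees. So 0.14 rad / 1.5708 = 0.0891.

Call:
advance(
  deltas="-0.007 0 0 0 0 | -0.008 0 0 0 0 | 0 0 -0.02 0 0 | 0 0 -0.04 0 0 | 0 0 -0.045 0 0 | 0 0 -0.045 0 0 | 0 0 -0.03 0 0 | -0.0054 0.0414 0 0 0 | -0.0054 0.0414 0 0 1 | -0.0054 0.0414 0 0 1 | -0.0054 0.0414 0 0 1 | -0.0054 0.0414 0 0 1 | -0.0053 0.0416 0 0 1 | 0 0 0 0.0891 1 | 0 0 0 0.0891 1 | 0 0 0 0.0872 1 | 0 0 0 0 1 | 0 0 0 0 1",
)

```text
t: 15.75
eef_pos: [0.5072, -0.1832, 0.2244]
tool_rot: [0.0, 0.998, -0.068, 0.001]
contact_force: [-1.1, -0.2, -0.4]
gripper_width: 1.003
grasp_force: 0.0
```

```bash
python3 - <<'E'
from edge import *
a=edge(rows=range(214,243)); cv2.imwrite("pics/top9.png",a)
x=cv2.resize(a[165:265,230:320],None,fx=5,fy=5,interpolation=cv2.INTER_CUBIC)
b=bot.read_camera("scene"); y=cv2.resize(b[200:300,140:200],None,fx=5,fy=5,interpolation=cv2.INTER_CUBIC)
cv2.imwrite("pics/c9.png",cv2.hconcat([x,y]))
E
```

```text
left yaw rel -0.005 y@x=71: 0.0510 res 0.0007 n29
far yaw rel -0.070 x@y=0: 0.0880 x@+-32: 0.0902 0.0857 res 0.0015
finger slab [-0.09326108 -0.24703191] z 0.2244013870611759 [ 0.2 -0.7  0.6]
```

View pics/c9.png

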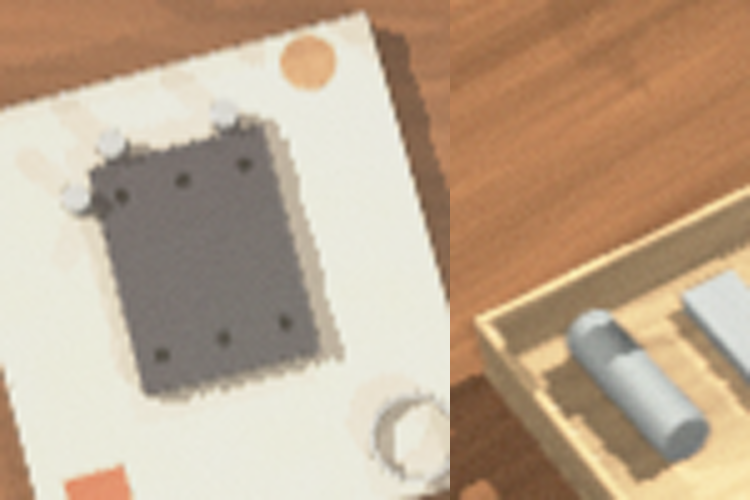

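```bash
python3 - <<'E'
from edge import *
np.set_printoptions(precision=4,suppress=True)
c,s=np.cos(.278),np.sin(.278);B=np.array([[c,s],[-s,c]])
P=w(np.array([(92,170),(267,122),(320,355),(147,395)])/5+[230,165],.048)
th,t,r=fit([[.016,0],[.016,-.1],[-.114,-.1],[-.114,0]],P);print("plate",th,t,r)
R=np.array([[np.cos(th),-np.sin(th)],[np.sin(th),np.cos(th)]]);print("mid",R@[-.049,-.05]+t,"orig slab",B@(t-[.529,.08]))
H=w(np.array([(122,196),(183,180),(245,164),(285,323),(223,339),(162,355)])/5+[230,165],.048)[:,:2]
d=H[0]+H[1]+H[2]-H[3]-H[4]-H[5];print("holes yaw",np.arctan2(d[1],d[0]),"centre",H.mean(0))
p=w(np.array([(113,140),(225,110)])/5+[230,165],.062)[:,:2];d=p[0]-p[1];print("pins yaw",np.arctan2(-d[0],d[1]),"dist",np.hypot(*d))
n=np.array([np.cos(.275),np.sin(.275)])
print("far edge to pin line (expect 8mm):",(p.mean(0)-P[:2,:2].mean(0))@n)
a=bot.camera_info
E
```

```text
plate 0.25726298987486357 [0.5843 0.1456] [[-0.0015 -0.0007]
 [ 0.0014  0.    ]
 [-0.0009  0.0016]
 [ 0.001  -0.0009]]
mid [0.5496 0.0848] orig slab [0.0712 0.0479]
holes yaw 0.2669766811253099 centre [0.55   0.0865]
pins yaw 0.2810763013864558 dist 0.06320084066619829
far edge to pin line (expect 8mm): 0.010603955620305104
```

In the tool's units: 0.006 rad / 1.5708 = 0.0038.

Call:
advance(
  deltas="-0.0054 0.0034 0 0.0038 0.55 | 0 0 0.02 0 0.55 | 0 0 0.04 0 0.55 | 0 0 0.045 0 0.55 | 0 0 0.035 0 0.55 | 0 0 0.02 0 0.55 | 0 0 0 0 0.55 | 0 0 0 0 0.55",
)

```text
t: 16.65
eef_pos: [0.5011, -0.1861, 0.0646]
tool_rot: [0.0, 0.997, -0.073, -0.0]
contact_force: [0.1, -0.3, 0.7]
gripper_width: 0.551
grasp_force: 0.0
```

```bash
python3 - <<'E'
from h import *
import cv2
a=bot.read_camera("top");b=bot.read_camera("scene");cv2.imwrite("pics/t10.png",a);cv2.imwrite("pics/s10.png",b)
E
```

Call:
advance(
  deltas="0 0 0.012 0 0.55 | 0 0 0.012 0 0.55 | 0 0 0.01 0 0.55 | 0 0 0.008 0 0.55 | 0 0 0.004 0 0.55 | 0 0 0.003 0 0.55 | 0 0 0.002 0 0.55 | 0 0 0 0 0.55",
)

```text
t: 17.55
eef_pos: [0.5011, -0.1858, 0.0131]
tool_rot: [0.0, 0.997, -0.073, -0.0]
contact_force: [-0.1, -0.3, -0.5]
gripper_width: 0.55
grasp_force: 0.0
```

Call:
advance(
  deltas="0 0 0 0 0.45 | 0 0 0 0 0.4 | 0 0 0 0 0.35 | 0 0 0 0 0.2 | 0 0 0 0 0.2 | 0 0 0 0 0.2 | 0 0 0 0 0.2",
  squeeze=60,
)

```text
t: 18.25
eef_pos: [0.5016, -0.185, 0.0139]
tool_rot: [-0.0, 0.997, -0.073, 0.0]
contact_force: [-0.6, 3.7, 5.7]
gripper_width: 0.364
grasp_force: 58.7
```

Call:
advance(
  deltas="0 0 -0.005 0 0.2 | 0 0 -0.015 0 0.2 | 0 0 -0.03 0 0.2 | 0 0 -0.04 0 0.2 | 0 0 -0.04 0 0.2 | 0 0 -0.03 0 0.2 | 0 0 -0.01 0 0.2 | 0 0 0 0 0.2 | 0 0 0 0 0.2 | 0 0 0 0 0.2",
)

```text
t: 19.25
eef_pos: [0.4994, -0.1855, 0.1808]
tool_rot: [-0.0, 0.997, -0.073, -0.002]
contact_force: [-0.3, -0.3, -8.9]
gripper_width: 0.365
grasp_force: 61.1
```

```bash
python3 - <<'E'
from h import *
import cv2
b=bot.read_camera("scene");cv2.imwrite("pics/s11.png",b)
print(bot.get_obs()["contact_force"],bot.get_obs()["torque"])
E
```

```text
[ 0.71696626  0.70332908 -8.11187508] [-0.00867077  0.01129804  0.02347234]
```

In the tool's units: -0.12 rad / 1.5708 = -0.0764.

Call:
advance(
  deltas="0.0007 -0.0188 0 0 0.2 | 0.0015 -0.034 0 0 0.2 | 0.0015 -0.034 0 0 0.2 | 0.0015 -0.034 0 -0.0509 0.2 | 0 -0.034 0 -0.0764 0.2 | 0 0 0 -0.0764 0.2 | 0 0 0 -0.0611 0.2 | 0 0 0 0 0.2",
)

```text
t: 20.1
eef_pos: [0.5254, -0.033, 0.1819]
tool_rot: [-0.0, 0.991, 0.135, -0.001]
contact_force: [0.2, -0.8, -8.6]
gripper_width: 0.363
grasp_force: 61.3
```

```bash
python3 - <<'E'
from h import *
o=bot.get_obs();q=o["tool_rot"];p=2*np.arctan2(q[2],q[1]);d=np.array([.550,.086])-o["eef_pos"][:2]
print("psi",p,"dx",d@[np.cos(p),np.sin(p)],"dy",d@[np.sin(p),-np.cos(p)])
E
```

```text
psi 0.2712440110322233 dx 0.0556161453512085 dy -0.10800591942990811
```

Call:
advance(
  deltas="0.008 -0.016 0 0 0.2 | 0.016 -0.032 0 0 0.2 | 0.016 -0.03 0 0 0.2 | 0.0116 -0.02 0 0 0.2 | 0.004 -0.01 0 0 0.2 | 0 0 0.02 0 0.2 | 0 0 0.03 0 0.2 | 0 0 0.03 0 0.2 | 0 0 0.02 0 0.2 | 0 0 0.01 0 0.2 | 0 0 0 0 0.2 | 0 0 0 0 0.2",
)

```text
t: 21.3
eef_pos: [0.5515, 0.0856, 0.0738]
tool_rot: [0.0, 0.991, 0.134, 0.0]
contact_force: [0.1, -0.1, -7.9]
gripper_width: 0.359
grasp_force: 61.3
```

```bash
python3 - <<'E'
from h import *
o=bot.get_obs();q=o["tool_rot"];p=2*np.arctan2(q[2],q[1]);d=np.array([.550,.086])-o["eef_pos"][:2]
print("psi",p,"dx",d@[np.cos(p),np.sin(p)],"dy",d@[np.sin(p),-np.cos(p)])
E
```

```text
psi 0.26858194551007886 dx -0.0013665191431488299 dy -0.0008390293586966212
```

Aligned; lower in 1–2 mm rows until contact.

Call:
advance(
  deltas="-0.001 -0.001 0.004 0 0.2 | 0 0 0.004 0 0.2 | 0 0 0.003 0 0.2 | 0 0 0.002 0 0.2 | 0 0 0.001 0 0.2 | 0 0 0.001 0 0.2 | 0 0 0 0 0.2 | 0 0 0 0 0.2",
)

```text
t: 22.1
eef_pos: [0.5497, 0.0865, 0.0583]
tool_rot: [0.0, 0.991, 0.134, 0.0]
contact_force: [-0.8, 0.3, -7.8]
gripper_width: 0.36
grasp_force: 61.5
```

Call:
advance(
  deltas="0 0 0.0007 0 0.2 | 0 0 0.0007 0 0.2 | 0 0 0 0 0.2",
)

```text
t: 22.4
eef_pos: [0.5496, 0.0864, 0.0567]
tool_rot: [0.0, 0.991, 0.134, -0.0]
contact_force: [-0.7, 0.3, -8.0]
gripper_width: 0.362
grasp_force: 61.5
```

Call:
advance(
  deltas="0 0 0.0006 0 0.2 | 0 0 0.0006 0 0.2 | 0 0 0 0 0.2",
)

```text
t: 22.7
eef_pos: [0.5497, 0.0864, 0.056]
tool_rot: [0.0, 0.991, 0.134, 0.0]
contact_force: [-2.6, -0.1, -3.2]
gripper_width: 0.361
grasp_force: 62.0
```

Call:
advance(
  deltas="0 0 0.0005 0 0.2 | 0 0 0 0 0.2",
)

```text
t: 22.9
eef_pos: [0.5497, 0.0864, 0.0559]
tool_rot: [0.0, 0.991, 0.134, 0.0]
contact_force: [-5.7, -1.0, 4.9]
gripper_width: 0.361
grasp_force: 63.2
```

Call:
advance(
  deltas="0 0 -0.0005 0 0.36 | 0 0 0 0 0.38 | 0 0 0 0 0.41 | 0 0 0 0 0.45 | 0 0 0 0 0.55 | 0 0 0 0 0.6 | 0 0 0 0 0.6",
  squeeze=20,
)

```text
t: 23.6
eef_pos: [0.5498, 0.0865, 0.0556]
tool_rot: [-0.0, 0.991, 0.134, 0.0]
contact_force: [0.5, 0.4, 0.4]
gripper_width: 0.605
grasp_force: 0.0
```

Call:
advance(
  deltas="0 0 -0.01 0 0.6 | 0 0 -0.02 0 0.6 | 0 0 -0.04 0 0.6 | 0 0 -0.045 0 0.6 | 0 0 -0.045 0 0.6 | -0.01 0.03 0 0 0.6 | -0.01 0.045 0 0 0.6 | -0.01 0.045 0 0 0.6 | 0 0.045 0 0 0.6 | 0 0.045 0 0 0.6 | 0 0.03 0 0 0.6 | 0 0 0 0 0.6 | 0 0 0 0 0.6",
)

```text
t: 24.9
eef_pos: [0.5846, -0.1532, 0.216]
tool_rot: [-0.0, 0.991, 0.134, 0.0]
contact_force: [-0.4, -0.4, -0.7]
gripper_width: 0.595
grasp_force: 0.0
```

```bash
python3 - <<'E'
from edge import *
a=edge(rows=range(214,243)); cv2.imwrite("pics/top12.png",a)
g=cv2.cvtColor(a,cv2.COLOR_BGR2GRAY)
s=g[185:250,240:300]
m=np.zeros_like(g);pl=(proj([[.606,.123,.048],[.581,.028,.048],[.456,.062,.048],[.481,.158,.048]])[:,:2]).astype(np.int32);print(pl.tolist())
# block = bright blob within the plate
q=proj([[.550+dx*np.cos(.27)-dy*np.sin(.27),.086+dx*np.sin(.27)+dy*np.cos(.27),.066] for dx,dy in((.056,.036),(.056,-.036),(-.056,-.036),(-.056,.036))]).astype(np.int32)
cv2.fillPoly(m,[q],255);t=((g>135)&(m>0)).astype(np.uint8)
c=max(cv2.findContours(t,0,2)[0],key=cv2.contourArea);r=cv2.minAreaRect(c);print(r)
bp=cv2.boxPoints(r);P=w(bp,.080);print("block",P[:,:2].mean(0),"sides",np.linalg.norm(np.diff(P,axis=0),axis=1))
E
```

```text
left yaw rel -0.005 y@x=71: 0.0511 res 0.0009 n29
far yaw rel -0.063 x@y=0: 0.0879 x@+-32: 0.0899 0.0859 res 0.0016
finger slab [-0.01013393 -0.23815907] z 0.21599266358803465 [ 0.7  0.4 -0.4]
[[257, 196], [292, 205], [278, 251], [244, 241]]
((269.8605041503906, 215.41416931152344), (37.707820892333984, 11.951619148254395), 76.60750579833984)
block [0.55147724 0.08716666] sides [0.0320151  0.10113098 0.03179153]
```

```bash
python3 -c "
from station import bot
print(bot.hand_in())"
```

```text
the job is handed in; nothing more can be done
None
```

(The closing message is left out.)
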